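Tumble the dial thermometer face up and press it into the coffee kit

TASK

The dial thermometer lies face down in the half of the open lunch tin that has the wire handle. Without touching the thermometer, lift that half by its handle and tip it up past upright until the thermometer tumbles dial up into the other half, then fold the emptied half back down flat. Then pick up the thermometer and press it, dial up, fully home in the T-shaped cutout of the kit case, leave it there and leave everything else on the shelf alone.

Things in the scene. Friction and masses are not known exactly. Their poses are not given: they have to be found in the camera images.
- tin: Shallow white plastic lunch tin lying open like a book, fixed. Origin on the shelf under the middle of the hinge; x along the hinge, z up. Fixed half to -y (113 mm), hinged half with wire handle to +y (103 mm); each 136 mm wide along x, walls 3 mm thick, 14 mm deep inside; inner floors 12 mm and rims 26 mm above the shelf.
- leaf (a joint): Angle of the tin's hinged half about tin +x: 0 flat open (start), 1.57 upright, 2.2 the stop, leaning over the fixed half. Swings freely: let go short of upright it falls flat, beyond upright it falls to the stop. The thermometer slides to the 14 mm hinge-side wall and topples over it into the fixed half at about 1.7 to 1.9; 2.1 is safe.
- leaf_bar (a point): Middle of the handle's round bar on the hinged half: 10 mm thick, parallel to the hinge (tin x), 74 mm free between its side wires, 40 mm clear of the tin wall. At joint 0 it is 148 mm from the hinge axis towards tin +y and 4 mm above it, 30 mm above the shelf. It turns easily in a light pinch, so the gripper may point down through the whole swing.
- tin_hinge (a point): Middle of the hinge axis, 26 mm above the shelf; axes as tin.
- fixed_half (a point): Centre of the inner floor of the tin's fixed half, 12 mm above the shelf (inside 130 mm along x, 107 mm along y).
- gauge: Aluminium dial thermometer, 22 mm thick, 90 g: square body 46 (x) by 42 mm (y), stub 16 mm wide sticking out 18 mm along +x. One face has a 36 mm white dial, the other is a plain grey back, its last 4 mm 2 mm smaller all round. Origin mid dial face of the square body; +z points out of the BACK: z up = face down (start), z down = dial up. Stub starts pointing away from the hinge.
- case: Open grey kit case with a black rigid insert, 133 mm (x) by 148 mm (y), top 30 mm above the shelf, fixed. Origin on the shelf under the middle of the square part of the T-shaped cutout; +x is the direction in which the cutout's stub points. A plain slot beside it already holds a folded steel opener.
- cutout (a point): Floor of the T-shaped cutout, mid square part, 16 mm above the shelf; cutout 14 mm deep, 50 by 46 mm with 20 mm wide stub to case +x, 2 mm clear round the thermometer. Sprung ribs in its long sides hold the thermometer 5 to 6 mm above the floor until pushed down with about 5 to 10 N; fully home its dial is 22 mm above the floor, 8 mm proud of the insert.
- spoon: Short wooden spoon, 170 mm, lying between tin and case; a bystander to be left alone; origin at its underside.
- saucepan: Small white enamel saucepan, 128 mm across, 65 mm high, wooden handle along +x; a bystander to be left alone; origin at its underside.
- funnel: Yellow silicone funnel standing mouth down, 90 mm across, 75 mm high; a bystander to be left alone; origin at its underside.
- mug: White mug, 76 mm across, 80 mm high; a bystander to be left alone; origin at its underside.
- salt_jar: Small glass jar, 56 mm across, 80 mm high; a bystander to be left alone; origin at its underside.
There are look-alikes about, which are no part of the job. There is more than one size of the gauge; the job needs the smaller. Several things look just like the case: the one meant starts farthest to the robot's right.

How it is judged:
By the outcome, as a careful person would: the job done as asked, in the order asked, and still so for the second after the job is handed in, with the robot touching nothing.
It also fails if it takes over 72 s, if anything falls off the work surface, if the arm or the gripper's body presses on something with over 40 N, if the wrist force passes 120 N, or if a joint passes its speed limit or range.

ROBOT

A 6-joint arm with a two-finger parallel gripper is mounted at the origin on the work surface. World frame = base frame: x ahead of the robot, y to its left, z up, the work surface at z = 0. Lengths are in m, angles in rad, forces in N, time in s.
With the tool pointing down it reaches from about 0.35 to 1 m from the base axis. Payload 7.1 kg.
Tool frame: the origin (TCP) lies on the centre line of the jaws, within the pads' length; the fingertips stand 22 mm ahead of it and the grasp point (between the pads) lies 3 mm ahead of it (bot.tips_ahead is the distance from the TCP to the fingertips, in m); z points along the fingers, x is the direction in which the jaws open and shut, and the axes are right-handed (so a half turn about z gives the same grasp; the last joint's range is limited). The gripper opens to 85 mm and grips with 20 to 120 N. Pads are 22 mm wide; open, the fingers measure 114 mm over their backs; the gripper's body (76 mm by 85 mm) begins 54 mm behind the grasp point. The pads swing forward as they close: fully open they stand 13 mm farther back than shut.
Start: joints at [1.296, 0.423, 1.63, -0, 1.089, -0.019], TCP at [0.158, 0.605, 0.253] pointing down, gripper open.
Joint ranges: [-3, 3], [-0.9, 2.11], [0.09, 2.58], [-1.31, 4.45], [0.11, 2.69], [-2.54, 2.54]. Speed limits (rad/s): [2.39, 2.39, 3.01, 3.14, 3.14, 3.14].

INTERFACE

Orientations are given as a rotation vector (axis times angle).
In Python, from workcell import get_obs, vision, bot gives the robot as it stands.
- The arm moves only by the shell command python3 -m creep 'ROWS' [FORCE]. ROWS is JSON, a list of rows, each an object with "slide": the shift along the tool's x, y, z in m, a list of three; "delta_rot": the turn, a rotation vector about the tool's x, y, z in degrees, a list of three; "grip": the gripper command: -1 is fully open, 1 is shut, values between are in proportion. A call has 1 to 12 rows; each row shifts and turns the pose as measured when the row begins, along the tool's axes as they then stand; what a row does not reach is not made up. A row lasts 1/10 s, in which the tool goes at most 50 mm and 8.59 degrees, less where a joint would pass 70% of its speed; a pose out of reach is approached as far as the arm can. A call with a gripper value outside its range is refused whole. The fingers move at their own pace and stop on an object; FORCE is the grip in N (left out, the last holds). Time passes only in rows, so rows that do not move let the fingers close. It gives the time, the measured TCP pose, the force and the opening at its end, in the units of the state.
- get_obs(): the state, without advancing time (a new reading comes with each control period).
- vision.camera(name): name is "scene" or "top" or "wrist"; returns (picture, depth): 384x512x3 uint8, blue, green, red; 384x512 float32, m along the optical axis (not along the pixel's ray), 0 where there is no reading.
- vision.camera_info(name): a dict with "fx", "fy", "cx", "cy" (pixels), "R" (3x3) and "t" (3): a world point X has camera coordinates R X + t; the wrist camera has in their place "hand_eye" (4x4, takes a point from camera to tool coordinates, whose origin is the TCP and whose axes are the tool frame's). Camera axes: x right, y down, z forward; pixel columns grow to the right and rows downward; lengths in m; the calibration is good to about 2 mm. A picture is of the moment at which its call begins: read the wrist's pose just before it. camera_info takes no time and is no camera call.
- bot.finish_job(): hands the job in, once; it reports no verdict.
The state is a dict: "clock": time; "joint_positions": joint angles; "dq": joint speeds; "effort": joint torques, N m; "tool_pos": TCP position; "tool_rot": TCP orientation; "contact_force": force on the tool from outside, world axes, zero at the start; "moment": the same for the moment, N m; "gripper_width": opening from 0.0 (shut) to 1.0 (fully open).
Only numpy, scipy, OpenCV 4.12 (cv2) and the standard library are available. Lean on these libraries where they do the work, as an engineer would, in place of code of your own. Each camera call takes 0.05 s, during which the arm holds its last target. There are 200 camera calls.

## Working session

There is one attempt and no reset: what is moved stays moved. The work goes in short steps, Python scripts to look and compute and a shell command to move; the robot and the scene stay as the last step left them, time stands still between calls to the robot, and variables do not carry over. Pictures are saved under pics/ and viewed, about 8 in all and at most 12, crops included, and the job is handed in when it is done.

```bash
ls; mkdir -p pics; python3 - <<'E'
from workcell import get_obs, vision, bot
import cv2,numpy as np
o=get_obs();print({k:np.round(v,3) for k,v in o.items()},bot.tips_ahead)
for n in ["scene","top"]:
    p,d=vision.camera(n);cv2.imwrite(f"pics/{n}0.png",p);np.save(f"pics/{n}0.npy",d)
    i=vision.camera_info(n);print(n,{k:np.round(v,4).tolist() for k,v in i.items()})
i=vision.camera_info("wrist");print({k:np.round(v,4).tolist() for k,v in i.items()})
a=cv2.imread("pics/top0.png");cv2.imwrite("pics/top0b.png",cv2.resize(a,(800,600),interpolation=cv2.INTER_CUBIC))
E
```

```text
pics
{'clock': np.float64(0.0), 'joint_positions': array([ 1.296,  0.424,  1.631, -0.   ,  1.089, -0.019]), 'dq': array([ 0.   ,  0.002, -0.001, -0.   ,  0.   ,  0.002]), 'effort': array([ 0.0000e+00, -5.5738e+01, -2.8174e+01, -0.0000e+00,  7.0000e-03,
        0.0000e+00]), 'tool_pos': array([0.158, 0.604, 0.253]), 'tool_rot': array([ 2.486e+00,  1.919e+00, -2.000e-03]), 'contact_force': array([-0.355,  0.054, -0.517]), 'moment': array([ 0.025, -0.002,  0.033]), 'gripper_width': np.float64(1.001)} 0.022
scene {'fx': 346.7424, 'fy': 346.7424, 'cx': 258.2562, 'cy': 187.472, 'R': [[-0.6554, 0.755, -0.0228], [0.5178, 0.4272, -0.7412], [-0.5499, -0.4976, -0.6709]], 't': [0.3706, -0.2145, 1.1772]}
top {'fx': 443.2253, 'fy': 443.2253, 'cx': 253.7657, 'cy': 199.3573, 'R': [[0.1255, -0.9921, 0.0009], [-0.9701, -0.1229, -0.2094], [0.2079, 0.0254, -0.9778]], 't': [-0.0684, 0.5123, 1.1721]}
{'fx': 335.4013, 'fy': 335.4013, 'cx': 258.0402, 'cy': 191.5694, 'hand_eye': [[1.0, -0.0001, 0.0012, -0.0002], [-0.0002, 0.9532, 0.3023, -0.0767], [-0.0012, -0.3023, 0.9532, -0.1212], [0.0, 0.0, 0.0, 1.0]]}
```

View pics/top0b.png

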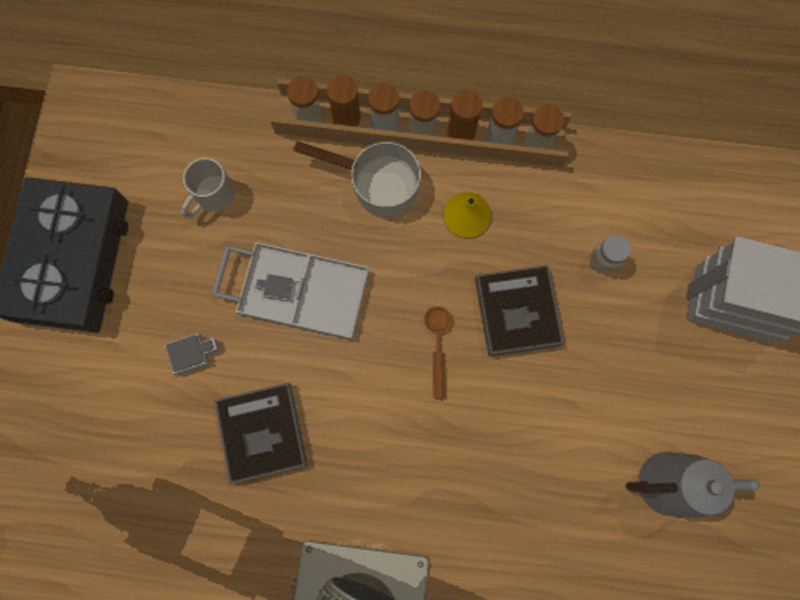

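View pics/scene0.png

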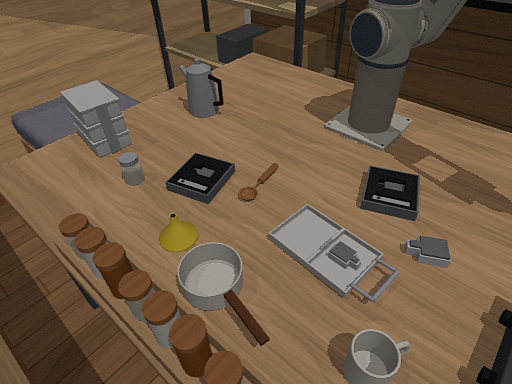

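The top picture (800x600) shows two gauges: one in the tin at (277,288) and a larger one on the shelf at (190,353). The one in the tin is the smaller, so it is the one meant. There are also two cases, at (520,310) and (262,433). World -y points right in this picture, so the one at (520,310) is the robot's rightmost. An enlarged crop will confirm both.

```bash
cat > h.py <<'E'
import numpy as np,cv2
from workcell import get_obs, vision, bot
from scipy.spatial.transform import Rotation as Ro
def info(n):
    return vision.camera_info(n)
def ray(n,u,v,pose=None):
    i=info(n);d=np.array([(u-i['cx'])/i['fx'],(v-i['cy'])/i['fy'],1.])
    if n=='wrist':
        H=np.array(i['hand_eye']);R=Ro.from_rotvec(pose[1]).as_matrix()
        return R@H[:3,3]+pose[0],R@H[:3,:3]@d
    R=np.array(i['R']);return -R.T@np.array(i['t']),R.T@d
def atz(n,u,v,z,pose=None):
    o,d=ray(n,u,v,pose);return o+d*(z-o[2])/d[2]
def atd(n,u,v,D,pose=None):
    o,d=ray(n,u,v,pose);return o+d*D
def two(*obs):  # each (n,u,v,pose) -> point, residual
    A=0;b=0;L=[]
    for x in obs:
        o,d=ray(*x);d=d/np.linalg.norm(d);P=np.eye(3)-np.outer(d,d);A=A+P;b=b+P@o;L.append((P,o))
    X=np.linalg.solve(A,b);return X,[np.linalg.norm(P@(X-o)) for P,o in L]
E
python3 - <<'E'
from h import *
a=cv2.imread("pics/top0.png")[148:236,132:368];b=cv2.imread("pics/scene0.png")[140:305,160:440]
a=cv2.resize(a,None,fx=780/a.shape[1],fy=780/a.shape[1],interpolation=cv2.INTER_CUBIC)
b=cv2.resize(b,(509,300),interpolation=cv2.INTER_CUBIC)
m=np.zeros((a.shape[0]+300,780,3),np.uint8);m[:a.shape[0]]=a;m[a.shape[0]:,:509]=b;cv2.imwrite("pics/m1.png",np.clip(m*1.6,0,255).astype(np.uint8));print(m.shape,780/236)
d=np.load("pics/top0.npy")
for nm,u,v in [("bar",222,274),("tinC",300,290),("gauge",277,288),("caseR",520,318),("caseL",262,440),("big",188,354),("pan",387,190)]:
    u/=1.5625;v/=1.5625;print(nm,atd("top",u,v,d[int(v),int(u)]).round(3))
E
```

```text
(591, 780, 3) 3.305084745762712
bar [0.552 0.323 0.027]
tinC [0.54  0.177 0.028]
gauge [0.538 0.218 0.03 ]
caseR [ 0.541 -0.227  0.016]
caseL [0.266 0.203 0.014]
big [0.398 0.356 0.031]
pan [ 0.764  0.046 -0.001]
```

View pics/m1.png

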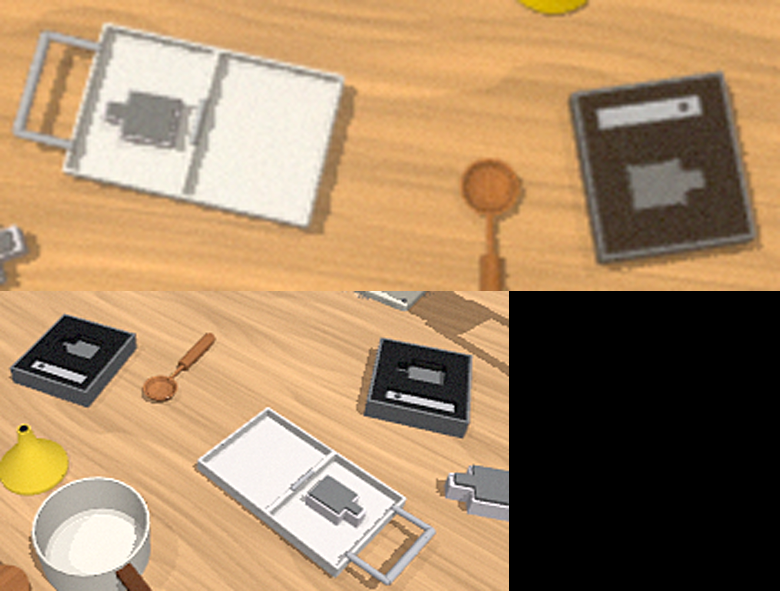

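The crop confirms the small gauge in the tin's handled half, back up, at (150,118). The rightmost case has its T cutout at (660,185), stub to the right, at y≈-0.23. Next I measure the key points from both views.

```bash
python3 - <<'E'
from h import *
s=236/780
T=lambda x,y:("top",132+x*s-.35,148+y*s-.35)
S=lambda x,y:("scene",160+x*280/509-.25,140+(y-291)*165/300-.25)
P={}
for nm,t,c,z in [("barA",(46,34),(433,530),.031),("barB",(18,135),(388,580),.031),("cornLT",(107,25),(336,572),.026),("cornRT",(343,76),(201,462),.026),("cornRB",(308,226),(269,411),.026),("cornLB",(66,173),(405,499),.026),("caseTL",(572,94),(88,402),.03),("caseTR",(722,74),(14,368),.03),("caseBR",(753,238),(66,318),.03),("caseBL",(601,260),(134,337),.03),("hingeT",(218,52),None,.026),("hingeB",(188,193),None,.026)]:
    P[nm]=atz(*T(*t),z);print(nm,P[nm].round(4),end=' ')
    if c: X,r=two(T(*t),S(*c));print(X.round(4),np.round(r,4))
    else: print()
m=(P['barA']+P['barB'])/2;h=(P['hingeT']+P['hingeB'])/2;v=m-h
print('bar mid',m,'hinge',h,'dist',np.linalg.norm(v[:2]),'tin y dir deg',np.degrees(np.arctan2(v[1],v[0])))
w=P['barB']-P['barA'];print('bar len',np.linalg.norm(w),np.degrees(np.arctan2(w[1],w[0])))
c=sum(P[k] for k in P if k.startswith('corn'))/4;print('tin centre',c,'len',np.linalg.norm(P['cornLT']-P['cornRT']),np.linalg.norm(P['cornLT']-P['cornLB']))
e=(P['cornLT']-P['cornRT']+P['cornLB']-P['cornRB']);print(np.degrees(np.arctan2(e[1],e[0])))
o=get_obs();print(Ro.from_rotvec(o['tool_rot']).as_matrix().round(3))
E
```

```text
barA [0.6036 0.3213 0.031 ] [0.5784 0.3219 0.0993] [0.021 0.021]
barB [0.5115 0.3292 0.031 ] [ 0.5367  0.3332 -0.051 ] [0.0217 0.0217]
cornLT [0.6198 0.2712 0.026 ] [0.6217 0.2743 0.0177] [0.0012 0.0012]
cornRT [0.5999 0.0601 0.026 ] [0.5993 0.063  0.0216] [0.0031 0.0031]
cornRB [0.4651 0.0719 0.026 ] [0.4652 0.0749 0.0171] [0.0026 0.0026]
cornLB [0.4847 0.2839 0.026 ] [0.4853 0.287  0.0195] [0.0015 0.0015]
caseTL [ 0.6077 -0.1387  0.03  ] [ 0.6105 -0.1376  0.0117] [0.0034 0.0034]
caseTR [ 0.6418 -0.2658  0.03  ] [ 0.6405 -0.2641  0.0263] [0.0033 0.0033]
caseBR [ 0.5015 -0.3034  0.03  ] [ 0.5021 -0.3041  0.0196] [0.0021 0.0021]
caseBL [ 0.4667 -0.1776  0.03  ] [ 0.468  -0.1784  0.0214] [0.0002 0.0002]
hingeT [0.6077 0.1711 0.026 ] 
hingeB [0.4805 0.1775 0.026 ] 
bar mid [0.55751811 0.32523587 0.031     ] hinge [0.54411893 0.17430283 0.026     ] dist 0.15152662577828516 tin y dir deg 84.92683081073336
bar len 0.09246335722162721 175.10340846381308
tin centre [0.54236587 0.17175739 0.026     ] len 0.21209392991552542 0.13570718824800587
84.66917914384734
[[ 0.253  0.967 -0.   ]
 [ 0.967 -0.253 -0.001]
 [-0.001 -0.    -1.   ]]
```

Measured lengths agree with the text: tin 212 mm, bar to hinge 151 mm. The hinge is near (0.543,0.176), tin +y points at about 84.8°, and the bar is near (0.557,0.323). I move above the bar and turn to line up.

```bash
python3 -m creep '[{"slide":[-0.017,0.0455,0],"delta_rot":[0,0,0],"grip":-1},{"slide":[-0.017,0.0455,0],"delta_rot":[0,0,0],"grip":-1},{"slide":[-0.017,0.0455,0],"delta_rot":[0,0,0],"grip":-1},{"slide":[-0.017,0.0455,0],"delta_rot":[0,0,0],"grip":-1},{"slide":[-0.017,0.0455,0],"delta_rot":[0,0,0],"grip":-1},{"slide":[-0.017,0.0455,0],"delta_rot":[0,0,0],"grip":-1},{"slide":[-0.017,0.0455,0],"delta_rot":[0,0,0],"grip":-1},{"slide":[-0.017,0.0455,0],"delta_rot":[0,0,0],"grip":-1},{"slide":[-0.017,0.0455,0],"delta_rot":[0,0,0],"grip":-1},{"slide":[-0.017,0.0455,0],"delta_rot":[0,0,0],"grip":-1},{"slide":[0,0,0],"delta_rot":[0,0,-4.75],"grip":-1},{"slide":[0,0,0],"delta_rot":[0,0,-4.75],"grip":-1}]'
python3 - <<'E'
from h import *
o=get_obs();p,d=vision.camera("wrist");o2=get_obs()
np.savez("pics/w1.npz",p=p,d=d,pos=o['tool_pos'],rot=o['tool_rot']);cv2.imwrite("pics/w1.png",np.clip(p*1.5,0,255).astype(np.uint8))
print(o['tool_pos'],o2['tool_pos'],o['clock'],Ro.from_rotvec(o['tool_rot']).as_matrix().round(3),o['joint_positions'].round(2))
E
```

```text
clock: 1.3
tool_pos: [0.5673, 0.3145, 0.2477]
tool_rot: [2.31, 2.128, -0.01]
contact_force: [-0.2, -0.4, 0.0]
gripper_width: 1.004
[0.56729247 0.31445014 0.2476805 ] [0.56736674 0.3143976  0.24769341] 1.3 [[ 0.082  0.997 -0.004]
 [ 0.997 -0.082 -0.005]
 [-0.005 -0.004 -1.   ]] [ 0.49  0.47  1.57 -0.    1.11 -1.  ]
```

View pics/w1.png

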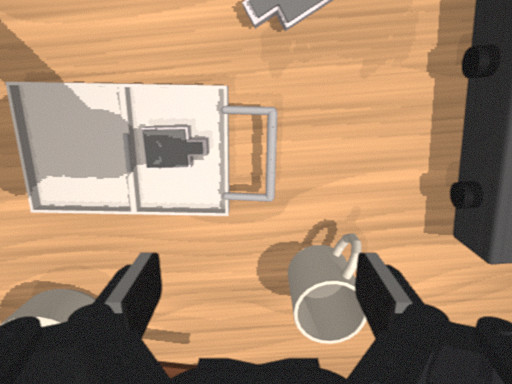

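The wrist picture shows the handle bar at u≈271, v 106–198, and the hinge wall at u≈131, v 84–214. The mug is clear, at (330,300). I compute the bar and hinge from these.

```bash
python3 - <<'E'
from h import *
w=np.load("pics/w1.npz");ps=(w['pos'],w['rot']);W=lambda u,v:("wrist",u,v,ps)
A=atz(*W(272,109),.033);B=atz(*W(270,197),.033);M=(A+B)/2;print('bar',A.round(4),B.round(4),M.round(4))
print('tria bar mid',two(W(271,153),("top",132+32*236/780-.35,148+84.5*236/780-.35)))
w1=w['d'];print('depth bar',[atd(*W(u,153),w1[153,u]).round(4) for u in (268,270,272,274)])
h1=atz(*W(123,86),.026);h2=atz(*W(134,213),.026);print('hinge',h1.round(4),h2.round(4),((h1+h2)/2).round(4))
C=[atz(*W(*c),.026) for c in ((9,83),(32,212),(227,84),(228,216))];print('corners',np.round(C,4)); print(np.mean(C,0))
e=C[2]+C[3]-C[0]-C[1];print(np.degrees(np.arctan2(e[1],e[0])),np.linalg.norm(e[:2])/2)
R=Ro.from_rotvec(w['rot']).as_matrix();print('bar in tool',R.T@(M-w['pos']))
print('mug top', atz(*W(330,315),.08), [atd(*W(*q),w1[q[1],q[0]]).round(3) for q in ((330,340),(310,260),(345,245))])
E
```

```text
Traceback (most recent call last):
  File "h.py", line 13, in atz
    o,d=ray(n,u,v,pose);return o+d*(z-o[2])/d[2]
        ~~~^^^^^^^^^^^^
  File "h.py", line 9, in ray
    H=np.array(i['hand_eye']);R=Ro.from_rotvec(pose[1]).as_matrix()
                                               ~~~~^^^
TypeError: 'float' object is not subscriptable
```

```bash
sed -i 's/^def atz.*/def atz(*a):/; s/^def atd.*/def atd(*a):/; s/    o,d=ray(n,u,v,pose);return o+d\*(z-o\[2\])\/d\[2\]/    o,d=ray(*a[:-1]);return o+d*(a[-1]-o[2])\/d[2]/; s/    o,d=ray(n,u,v,pose);return o+d\*D/    o,d=ray(*a[:-1]);return o+d*a[-1]/' h.py
python3 - <<'E'
from h import *
w=np.load("pics/w1.npz");ps=(w['pos'],w['rot']);W=lambda u,v:("wrist",u,v,ps)
A=atz(*W(272,109),.033);B=atz(*W(270,197),.033);M=(A+B)/2;print('bar',A.round(4),B.round(4),M.round(4))
print('tria bar mid',two(W(271,153),("top",132+32*236/780-.35,148+84.5*236/780-.35)))
w1=w['d'];print('depth bar',[atd(*W(u,153),w1[153,u]).round(4) for u in (268,270,272,274)])
h1=atz(*W(123,86),.026);h2=atz(*W(134,213),.026);print('hinge',h1.round(4),h2.round(4),((h1+h2)/2).round(4))
C=[atz(*W(*c),.026) for c in ((9,83),(32,212),(227,84),(228,216))];print('corners',np.round(C,4)); print(np.mean(C,0))
e=C[2]+C[3]-C[0]-C[1];print(np.degrees(np.arctan2(e[1],e[0])),np.linalg.norm(e[:2])/2)
R=Ro.from_rotvec(w['rot']).as_matrix();print('bar in tool',R.T@(M-w['pos']))
print('mug top', atz(*W(330,315),.08), [atd(*W(*q),w1[q[1],q[0]]).round(3) for q in ((330,340),(310,260),(345,245))])
E
```

```text
bar [0.5131 0.3316 0.033 ] [0.6031 0.3232 0.033 ] [0.5581 0.3274 0.033 ]
tria bar mid (array([0.55871907, 0.32772111, 0.02282607]), [np.float64(0.00042344629699597286), np.float64(0.0004234462969959782)])
depth bar [array([0.5558, 0.3245, 0.0343]), array([0.5557, 0.3265, 0.0359]), array([0.5559, 0.3285, 0.0358]), array([0.5562, 0.3306, 0.0349])]
hinge [0.4799 0.1882 0.026 ] [0.6119 0.1735 0.026 ] [0.5459 0.1808 0.026 ]
corners [[0.468  0.0777 0.026 ]
 [0.6017 0.0621 0.026 ]
 [0.4863 0.2898 0.026 ]
 [0.6236 0.2758 0.026 ]]
[0.54493758 0.17632512 0.026     ]
84.60416537746721 0.21384173510058413
bar in tool [ 0.0132464  -0.00937539  0.21465567]
mug top [0.71887033 0.37493326 0.08      ] [array([0.75 , 0.374, 0.08 ]), array([0.68 , 0.363, 0.034]), array([0.67 , 0.404, 0.025])]
```

```bash
python3 -m creep '[{"slide":[0.0135,-0.010,0.02],"delta_rot":[0,0,0],"grip":0.15},{"slide":[0,0,0.02],"delta_rot":[0,0,0.6],"grip":0.15},{"slide":[0,0,0.025],"delta_rot":[0,0,0],"grip":0.15},{"slide":[0,0,0.025],"delta_rot":[0,0,0],"grip":0.15},{"slide":[0,0,0.025],"delta_rot":[0,0,0],"grip":0.15},{"slide":[0,0,0.02],"delta_rot":[0,0,0],"grip":0.15},{"slide":[0,0,0],"delta_rot":[0,0,0],"grip":0.15}]' 20
python3 - <<'E'
from h import *
o=get_obs();p,d=vision.camera("wrist")
np.savez("pics/w2.npz",p=p,d=d,pos=o['tool_pos'],rot=o['tool_rot']);cv2.imwrite("pics/w2.png",np.clip(p*1.5,0,255).astype(np.uint8))
ps=(o['tool_pos'],o['tool_rot']);R=Ro.from_rotvec(o['tool_rot']).as_matrix();print(R.round(3))
b=np.array([.557,.328,.030]);print('bar in tool',R.T@(b-o['tool_pos']))
# depth points near bar in world
i=info('wrist');v,u=np.mgrid[0:384:2,0:512:2];D=d[::2,::2];H=np.array(i['hand_eye'])
c=np.stack([(u-i['cx'])/i['fx']*D,(v-i['cy'])/i['fy']*D,D],-1).reshape(-1,3)
X=(c@H[:3,:3].T+H[:3,3])@R.T+o['tool_pos'];ok=(D.ravel()>0)&(abs(X[:,0]-.557)<.03)&(abs(X[:,1]-.328)<.03)&(X[:,2]>.02)&(X[:,2]<.045)
print(ok.sum(),X[ok].mean(0),X[ok].min(0),X[ok].max(0))
E
```

```text
clock: 2.05
tool_pos: [0.5563, 0.3292, 0.1074]
tool_rot: [2.327, 2.109, -0.011]
contact_force: [-0.1, -0.5, -0.5]
gripper_width: 0.423
[[ 0.098  0.995 -0.005]
 [ 0.995 -0.098 -0.005]
 [-0.006 -0.004 -1.   ]]
bar in tool [-0.00070726  0.00117194  0.07742605]
356 [0.55468845 0.3279826  0.03448825] [0.52706202 0.32065622 0.03012183] [0.58698745 0.3352364  0.0369295 ]
```

Depth from close by puts the bar's middle at y=0.328 with its top near z=0.036, which agrees. I descend and pinch.

```bash
python3 -m creep '[{"slide":[-0.0005,0.001,0.025],"delta_rot":[0,0,0],"grip":0.15},{"slide":[0,0,0.025],"delta_rot":[0,0,0],"grip":0.15},{"slide":[0,0,0.020],"delta_rot":[0,0,0],"grip":0.15},{"slide":[0,0,0.003],"delta_rot":[0,0,0],"grip":0.15},{"slide":[0,0,0],"delta_rot":[0,0,0],"grip":1},{"slide":[0,0,0],"delta_rot":[0,0,0],"grip":1},{"slide":[0,0,0],"delta_rot":[0,0,0],"grip":1},{"slide":[0,0,0],"delta_rot":[0,0,0],"grip":1}]' 20
```

```text
clock: 2.9
tool_pos: [0.5615, 0.3268, 0.0441]
tool_rot: [2.323, 2.103, -0.004]
contact_force: [-3.1, 2.7, -2.3]
gripper_width: 0.105
```

```bash
python3 -m creep '[{"slide":[0,0,0],"delta_rot":[0,0,0],"grip":1}]'
python3 - <<'E'
from h import *
o=get_obs();print({k:np.round(o[k],4) for k in ('tool_pos','contact_force','moment','joint_positions','gripper_width','clock')})
p,d=vision.camera("wrist");cv2.imwrite("pics/w3.png",np.clip(p*1.5,0,255).astype(np.uint8))
E
```

```text
clock: 3.0
tool_pos: [0.5614, 0.3269, 0.045]
tool_rot: [2.323, 2.104, -0.004]
contact_force: [-1.3, -2.5, -2.1]
gripper_width: 0.102
{'tool_pos': array([0.5614, 0.3269, 0.045 ]), 'contact_force': array([-1.3148, -2.5064, -2.0547]), 'moment': array([-0.2041,  0.2214,  0.0334]), 'joint_positions': array([ 0.5124,  0.731 ,  1.6607, -0.0117,  0.7505, -0.9507]), 'gripper_width': np.float64(0.102), 'clock': np.float64(3.0)}
```

View pics/w3.png

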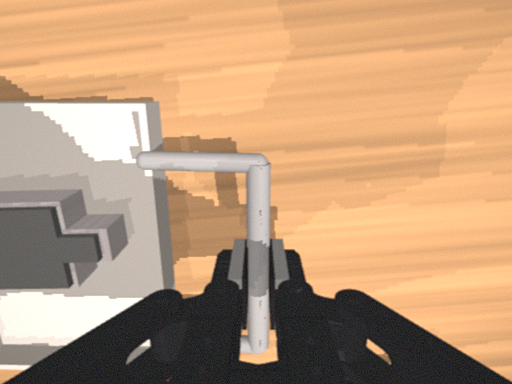

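The pinch shows the bar centred between the pads, opening 0.10 (about 9 mm). First part of the arc, about 30°, then a check.

```bash
python3 -m creep '[{"slide":[-0.0009,0,-0.0129],"delta_rot":[0,0,0],"grip":1},{"slide":[-0.002,0,-0.0128],"delta_rot":[0,0,0],"grip":1},{"slide":[-0.0031,0,-0.0125],"delta_rot":[0,0,0],"grip":1},{"slide":[-0.0042,0,-0.0122],"delta_rot":[0,0,0],"grip":1},{"slide":[-0.0053,0,-0.0118],"delta_rot":[0,0,0],"grip":1},{"slide":[-0.0063,0,-0.0113],"delta_rot":[0,0,0],"grip":1}]' 20
python3 - <<'E'
from h import *
o=get_obs();R=Ro.from_rotvec(o['tool_rot']).as_matrix();print(R.round(3),o['gripper_width'])
p,d=vision.camera("wrist")
i=info('wrist');v,u=np.mgrid[0:384,0:512];H=np.array(i['hand_eye'])
c=np.stack([(u-i['cx'])/i['fx']*d,(v-i['cy'])/i['fy']*d,d],-1).reshape(-1,3)
t=c@H[:3,:3].T+H[:3,3];X=t@R.T+o['tool_pos'];ok=(d.ravel()>0)&(abs(t[:,0])<.012)&(t[:,1]<-.018)&(t[:,1]>-.03)&(abs(t[:,2])<.05)
print(ok.sum(),'bar top in tool',np.percentile(t[ok],[2,50,98],axis=0).round(4),'world',np.median(X[ok],0).round(4))
s,_=vision.camera("scene");cv2.imwrite("pics/s1.png",cv2.resize(np.clip(s[150:330,220:460]*1.5,0,255).astype(np.uint8),(720,540),interpolation=cv2.INTER_CUBIC))
E
```

```text
clock: 3.65
tool_pos: [0.5583, 0.3002, 0.1235]
tool_rot: [2.316, 2.103, -0.016]
contact_force: [2.5, -7.9, -8.9]
gripper_width: 0.103
[[ 0.096  0.995  0.001]
 [ 0.995 -0.096 -0.016]
 [-0.016  0.003 -1.   ]] 0.10341019208870238
623 bar top in tool [[-0.0047 -0.0299  0.0056]
 [-0.0001 -0.0242  0.0071]
 [ 0.0045 -0.0183  0.0101]] world [0.5342 0.3023 0.1164]
```

The bar is firmly held at radius 0.147 m with the leaf at about 34°, consistent with lifting. I continue.

```bash
python3 -m creep '[{"slide":[-0.008,0,-0.0102],"delta_rot":[0,0,0],"grip":1},{"slide":[-0.0088,0,-0.0094],"delta_rot":[0,0,0],"grip":1},{"slide":[-0.0096,0,-0.0086],"delta_rot":[0,0,0],"grip":1},{"slide":[-0.0103,0,-0.0078],"delta_rot":[0,0,0],"grip":1},{"slide":[-0.011,0,-0.0068],"delta_rot":[0,0,0],"grip":1},{"slide":[-0.0115,0,-0.0059],"delta_rot":[0,0,0],"grip":1},{"slide":[-0.012,0,-0.0048],"delta_rot":[0,0,0],"grip":1},{"slide":[-0.0124,0,-0.0038],"delta_rot":[0,0,0],"grip":1}]'
python3 - <<'E'
from h import *
o=get_obs();R=Ro.from_rotvec(o['tool_rot']).as_matrix();b=o['tool_pos']+R@[0,0,.012]
y=np.dot(b[:2]-[.544,.181],[.0924,.9957]);z=b[2]-.026;print(R[:,2],np.hypot(y,z),np.degrees(np.arctan2(z,y)))
E
```

```text
clock: 4.55
tool_pos: [0.5488, 0.2067, 0.1878]
tool_rot: [2.311, 2.1, -0.022]
contact_force: [7.3, -3.8, -24.9]
gripper_width: 0.101
[ 0.00210477 -0.0232369  -0.99972777] 0.15195835031328794 80.24934245624729
```

```bash
python3 -m creep '[{"slide":[-0.0118,0,0.002],"delta_rot":[0,0,0],"grip":1},{"slide":[-0.0119,0,0.0015],"delta_rot":[0,0,0],"grip":1},{"slide":[-0.0119,0,0.0015],"delta_rot":[0,0,0],"grip":1}]'
python3 - <<'E'
from h import *
o=get_obs();R=Ro.from_rotvec(o['tool_rot']).as_matrix();b=o['tool_pos']+R@[0,0,.012]
y=np.dot(b[:2]-[.544,.181],[.0924,.9957]);z=b[2]-.026;print(o['contact_force'],R[:,2],np.hypot(y,z),np.degrees(np.arctan2(z,y)))
E
```

```text
clock: 4.85
tool_pos: [0.5456, 0.1714, 0.1901]
tool_rot: [2.315, 2.099, -0.01]
contact_force: [-1.0, 1.5, -5.2]
gripper_width: 0.105
[-0.95991476  1.45922913 -5.18009488] [ 0.0062905  -0.0161729  -0.99984942] 0.15236181914797703 93.61633472141686
```

```bash
python3 -m creep '[{"slide":[-0.0128,0,0.0013],"delta_rot":[0,0,0],"grip":1},{"slide":[-0.0127,0,0.0025],"delta_rot":[0,0,0],"grip":1},{"slide":[-0.0124,0,0.0036],"delta_rot":[0,0,0],"grip":1},{"slide":[-0.012,0,0.0046],"delta_rot":[0,0,0],"grip":1},{"slide":[-0.0116,0,0.0057],"delta_rot":[0,0,0],"grip":1}]'
python3 - <<'E'
from h import *
o=get_obs();R=Ro.from_rotvec(o['tool_rot']).as_matrix();b=o['tool_pos']+R@[0,0,.012]
y=np.dot(b[:2]-[.544,.181],[.0924,.9957]);z=b[2]-.026;print(o['contact_force'],R[:,2],np.hypot(y,z),np.degrees(np.arctan2(z,y)))
s,_=vision.camera("scene");cv2.imwrite("pics/s2.png",cv2.resize(np.clip(s[150:330,220:460]*1.5,0,255).astype(np.uint8),(720,540),interpolation=cv2.INTER_CUBIC))
E
```

```text
clock: 5.35
tool_pos: [0.5391, 0.1061, 0.1728]
tool_rot: [2.316, 2.1, -0.005]
contact_force: [-0.6, 6.9, -8.9]
gripper_width: 0.107
[-0.60633133  6.94112715 -8.94255362] [ 0.0079713  -0.0134814  -0.99987735] 0.15437300403947296 119.13398726971191
```

```bash
python3 -m creep '[{"slide":[-0.009,0,0.007],"delta_rot":[0,0,0],"grip":1},{"slide":[0,0,0],"delta_rot":[0,0,0],"grip":1},{"slide":[0,0,0],"delta_rot":[0,0,0],"grip":1},{"slide":[0,0,0],"delta_rot":[0,0,0],"grip":1},{"slide":[0,0,0],"delta_rot":[0,0,0],"grip":1}]'
python3 - <<'E'
from h import *
o=get_obs();R=Ro.from_rotvec(o['tool_rot']).as_matrix();b=o['tool_pos']+R@[0,0,.012]
y=np.dot(b[:2]-[.544,.181],[.0924,.9957]);z=b[2]-.026;print(o['contact_force'],R[:,2],np.hypot(y,z),np.degrees(np.arctan2(z,y)))
s,_=vision.camera("scene");p,_=vision.camera("wrist")
f=lambda a:cv2.resize(np.clip(a*1.5,0,255).astype(np.uint8),(400,300),interpolation=cv2.INTER_CUBIC)
cv2.imwrite("pics/s3.png",np.hstack([f(s[150:330,220:460]),f(p)]))
E
```

```text
clock: 5.9
tool_pos: [0.538, 0.0941, 0.1649]
tool_rot: [2.317, 2.098, -0.008]
contact_force: [-1.9, 1.8, -1.0]
gripper_width: 0.103
[-1.92384572  1.83705131 -1.0272538 ] [ 0.00641699 -0.01508017 -0.9998657 ] 0.1539914463073996 124.51452457980177
```

View pics/s3.png

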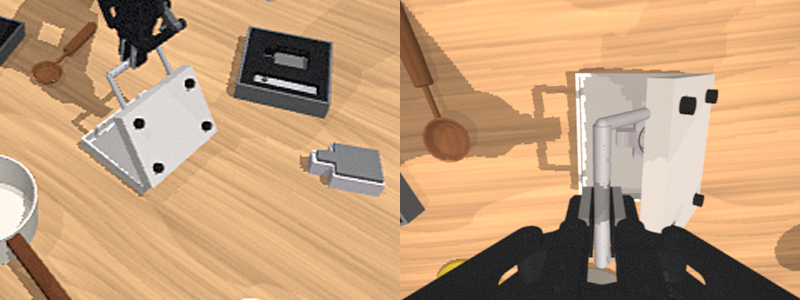

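The leaf is at about 2.15 rad and the dial of the tumbled gauge shows at (640,140) in the fixed half. I fold the leaf back.

```bash
python3 -m creep '[{"slide":[0.011,0,-0.0068],"delta_rot":[0,0,0],"grip":1},{"slide":[0.0115,0,-0.0059],"delta_rot":[0,0,0],"grip":1},{"slide":[0.012,0,-0.0048],"delta_rot":[0,0,0],"grip":1},{"slide":[0.0123,0,-0.0038],"delta_rot":[0,0,0],"grip":1},{"slide":[0.0126,0,-0.0027],"delta_rot":[0,0,0],"grip":1},{"slide":[0.0128,0,-0.001],"delta_rot":[0,0,0],"grip":1},{"slide":[0.0129,0,0],"delta_rot":[0,0,0],"grip":1}]'
python3 - <<'E'
from h import *
o=get_obs();R=Ro.from_rotvec(o['tool_rot']).as_matrix();b=o['tool_pos']+R@[0,0,.012]
y=np.dot(b[:2]-[.544,.181],[.0924,.9957]);z=b[2]-.026;print(o['contact_force'],R[:,2],np.hypot(y,z),np.degrees(np.arctan2(z,y)))
E
```

```text
clock: 6.7
tool_pos: [0.5475, 0.186, 0.1931]
tool_rot: [2.314, 2.098, -0.006]
contact_force: [-2.1, -1.2, 4.5]
gripper_width: 0.103
[-2.09453239 -1.15593979  4.54739347] [ 0.00940178 -0.01637111 -0.99982178] 0.1551944594729799 88.12782526625162
```

```bash
cat > bar.py <<'E'
from h import *
o=get_obs();R=Ro.from_rotvec(o['tool_rot']).as_matrix()
p,d=vision.camera("wrist")
i=info('wrist');v,u=np.mgrid[0:384,0:512];H=np.array(i['hand_eye'])
c=np.stack([(u-i['cx'])/i['fx']*d,(v-i['cy'])/i['fy']*d,d],-1).reshape(-1,3)
t=c@H[:3,:3].T+H[:3,3];X=t@R.T+o['tool_pos'];ok=(d.ravel()>0)&(abs(t[:,0])<.008)&(t[:,1]<-.018)&(t[:,1]>-.03)&(abs(t[:,2])<.05)
print(ok.sum(),'bar top in tool',np.percentile(t[ok],[2,20,50,98],axis=0).round(4),'world',np.median(X[ok],0).round(4),o['contact_force'].round(1),o['gripper_width'])
E
python3 bar.py
```

```text
564 bar top in tool [[-0.0045 -0.0297  0.0125]
 [-0.0027 -0.0276  0.0134]
 [ 0.0003 -0.0241  0.0141]
 [ 0.0047 -0.0182  0.0169]] world [0.5236 0.1882 0.1787] [-2.1 -1.2  4.5] 0.10297381654236054
```

The bar has slipped 6 mm towards the tips. With the leaf upright, I push the pads down over it to get a deeper pinch.

```bash
python3 -m creep '[{"slide":[0,0,0.006],"delta_rot":[0,0,0],"grip":1},{"slide":[0,0,0.006],"delta_rot":[0,0,0],"grip":1},{"slide":[0,0,0.004],"delta_rot":[0,0,0],"grip":1}]'; python3 bar.py
```

```text
clock: 7.05
tool_pos: [0.5525, 0.1949, 0.1869]
tool_rot: [2.313, 2.099, 0.021]
contact_force: [-11.7, 3.4, 26.8]
gripper_width: 0.103
610 bar top in tool [[-0.0043 -0.0298  0.0068]
 [-0.0026 -0.0277  0.0075]
 [ 0.0003 -0.0241  0.0083]
 [ 0.005  -0.0183  0.0113]] world [0.5288 0.1975 0.178 ] [-11.7   3.4  26.8] 0.10347183995104585
```

```bash
python3 -m creep '[{"slide":[0.0128,0,0.0015],"delta_rot":[0,0,0],"grip":1},{"slide":[0.0126,0,0.0029],"delta_rot":[0,0,0],"grip":1},{"slide":[0.0123,0,0.004],"delta_rot":[0,0,0],"grip":1},{"slide":[0.0119,0,0.005],"delta_rot":[0,0,0],"grip":1},{"slide":[0.0114,0,0.0061],"delta_rot":[0,0,0],"grip":1},{"slide":[0.0108,0,0.007],"delta_rot":[0,0,0],"grip":1},{"slide":[0.0102,0,0.008],"delta_rot":[0,0,0],"grip":1}]'; python3 bar.py
```

```text
clock: 7.8
tool_pos: [0.5611, 0.2824, 0.1479]
tool_rot: [2.313, 2.1, 0.019]
contact_force: [0.1, -2.7, -2.9]
gripper_width: 0.104
595 bar top in tool [[-0.0044 -0.0297  0.0093]
 [-0.0027 -0.0278  0.0101]
 [ 0.0003 -0.0243  0.0109]
 [ 0.005  -0.0182  0.0144]] world [0.5371 0.2848 0.1366] [ 0.1 -2.7 -2.9] 0.10353731685710711
```

```bash
python3 -m creep '[{"slide":[0.0088,0,0.0094],"delta_rot":[0,0,0],"grip":1},{"slide":[0.008,0,0.0102],"delta_rot":[0,0,0],"grip":1},{"slide":[0.007,0,0.0108],"delta_rot":[0,0,0],"grip":1},{"slide":[0.0061,0,0.0114],"delta_rot":[0,0,0],"grip":1},{"slide":[0.005,0,0.0119],"delta_rot":[0,0,0],"grip":1},{"slide":[0.004,0,0.0123],"delta_rot":[0,0,0],"grip":1},{"slide":[0.0029,0,0.0126],"delta_rot":[0,0,0],"grip":1},{"slide":[0.0018,0,0.0100],"delta_rot":[0,0,0],"grip":1}]'; python3 bar.py
```

```text
clock: 8.65
tool_pos: [0.5656, 0.3268, 0.0485]
tool_rot: [2.312, 2.1, 0.007]
contact_force: [-4.6, -13.8, 42.0]
gripper_width: 0.104
753 bar top in tool [[-0.0075 -0.0298  0.0122]
 [-0.004  -0.0277  0.0132]
 [-0.0001 -0.0241  0.0143]
 [ 0.0078 -0.0183  0.0482]] world [0.5419 0.329  0.0338] [ -4.6 -13.8  42. ] 0.1040252451452086
```

Bar top is at z≈0.034, so the leaf is flat and pressing on its stop. I release and rise.

```bash
python3 -m creep '[{"slide":[0,0,-0.002],"delta_rot":[0,0,0],"grip":0.3},{"slide":[0,0,0],"delta_rot":[0,0,0],"grip":0.3},{"slide":[0,0,0],"delta_rot":[0,0,0],"grip":0.3},{"slide":[0,0,-0.02],"delta_rot":[0,0,0],"grip":0.3},{"slide":[0,0,-0.03],"delta_rot":[0,0,0],"grip":0.3},{"slide":[0,0,-0.04],"delta_rot":[0,0,0],"grip":0.3},{"slide":[-0.04,-0.003,-0.02],"delta_rot":[0,0,0],"grip":-1},{"slide":[-0.045,-0.003,-0.02],"delta_rot":[0,0,0],"grip":-1},{"slide":[-0.045,-0.003,-0.02],"delta_rot":[0,0,0],"grip":-1},{"slide":[0,0,0],"delta_rot":[0,0,0],"grip":-1}]'
python3 - <<'E'
from h import *
o=get_obs();p,d=vision.camera("wrist")
np.savez("pics/w4.npz",p=p,d=d,pos=o['tool_pos'],rot=o['tool_rot'])
s,_=vision.camera("top")
f=lambda a,z:cv2.resize(np.clip(a*1.4,0,255).astype(np.uint8),None,fx=z,fy=z,interpolation=cv2.INTER_CUBIC)
cv2.imwrite("pics/w4.png",f(p,1.5625));print(o['tool_pos'],Ro.from_rotvec(o['tool_rot']).as_matrix().round(3),o['contact_force'])
E
```

```text
clock: 9.7
tool_pos: [0.545, 0.2009, 0.2057]
tool_rot: [2.306, 2.102, 0.028]
contact_force: [0.2, -0.6, 0.1]
gripper_width: 0.991
[0.54501726 0.20086671 0.20570728] [[ 0.093  0.995  0.027]
 [ 0.996 -0.093 -0.004]
 [-0.001  0.027 -1.   ]] [ 0.15454644 -0.62869289  0.14101365]
```

View pics/w4.png

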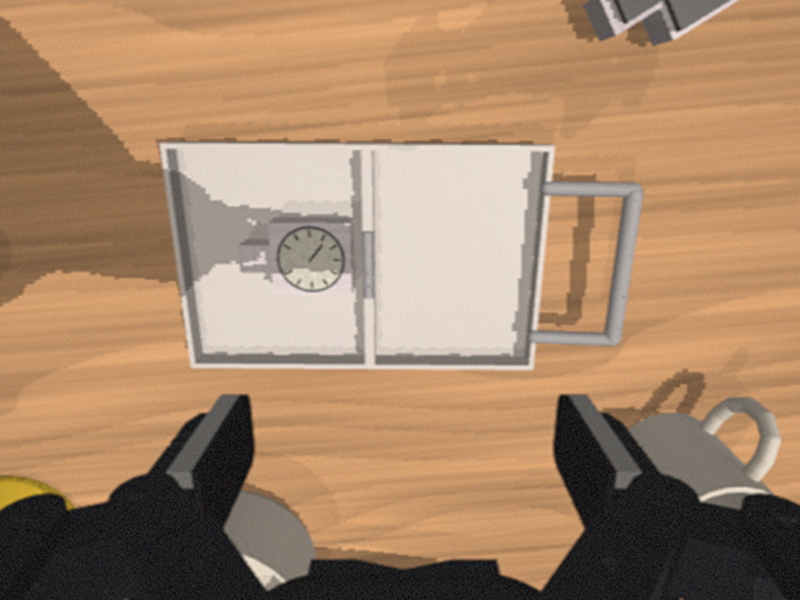

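The leaf lies flat and empty. The gauge is dial up in the fixed half, dial centre (311,259), stub pointing left, body close to the hinge wall. I get its pose from the depth, and the rotation needed to grasp across the 42 mm sides.

```bash
cat > cloud.py <<'E'
from h import *
def cloud(p,d,pos,rot,n='wrist'):
    i=info(n);v,u=np.mgrid[0:384,0:512]
    c=np.stack([(u-i['cx'])/i['fx']*d,(v-i['cy'])/i['fy']*d,d],-1)
    H=np.array(i['hand_eye']);R=Ro.from_rotvec(rot).as_matrix()
    X=(c@H[:3,:3].T+H[:3,3])@R.T+pos;X[d<=0]=np.nan;return X
def towards(yaw,rot,pos,tgt):  # yaw deg of tool x, tool down -> row delta rot (deg), slide (m)
    R=Ro.from_rotvec(rot).as_matrix();a=np.radians(yaw);x=np.array([np.cos(a),np.sin(a),0]);z=np.array([0,0,-1.]);Rt=np.c_[x,np.cross(z,x),z]
    return np.degrees(Ro.from_matrix(R.T@Rt).as_rotvec()).round(2),(R.T@(np.array(tgt)-pos)).round(4),(Rt.T@(np.array(tgt)-pos)).round(4)
E
python3 - <<'E'
from cloud import *
w=np.load("pics/w4.npz");X=cloud(w['p'],w['d'],w['pos'],w['rot'])
for nm,q in (("dial",(199,166)),("floorF",(150,205)),("rimF",(150,234)),("shelf",(200,60)),("leaffloor",(290,170)),("bar",(402,165)),("stub",(163,163))): print(nm,X[q[1],q[0]].round(4))
c=("wrist",311/1.5625-.2,259/1.5625-.2,(w['pos'],w['rot']));D=atz(*c,.034);print('dial centre',D.round(4))
m=(X[...,2]>.0285)&(abs(X[...,0]-D[0])<.045)&(X[...,1]<D[1]+.023)&(X[...,1]>D[1]-.06)
m=np.nan_to_num(m).astype(bool);P=X[m];print(m.sum(),np.median(P[:,2]))
for s in (m,m&(X[...,1]>D[1]-.022)):
    r=cv2.minAreaRect((X[s][:,:2]*1000).astype(np.float32));print(r)
print(towards(-5.3,w['rot'],w['pos'],[D[0],D[1],.15]))
E
```

```text
dial [0.5367 0.1488 0.0353]
floorF [0.5781 0.0888 0.0113]
rimF [0.6033 0.0881 0.0255]
shelf [ 0.4478  0.1571 -0.0007]
leaffloor [0.5543 0.2308 0.0127]
bar [0.5521 0.328  0.0368]
stub [0.5315 0.1168 0.0335]
dial centre [0.5366 0.1484 0.034 ]
14679 0.24538708292287892
((535.6921997070312, 139.69508361816406), (64.28195190429688, 42.611995697021484), 84.20270538330078)
((536.614013671875, 148.73158264160156), (46.11257553100586, 42.613990783691406), 84.21870422363281)
(array([ 1.29, -1.19, 89.98]), array([-0.0529, -0.005 ,  0.0556]), array([-0.0035,  0.053 ,  0.0557]))
```

Gauge centre is (0.5366,0.1486), a 64.3 x 42.6 mm outline as the text gives (64 x 42), axis at 84.2°. I move over it and turn 90°.

```bash
python3 -m creep '[{"slide":[-0.049,-0.005,0],"delta_rot":[0,0,0],"grip":-0.5},{"slide":[-0.004,0,0],"delta_rot":[0.12,-0.11,8.22],"grip":-0.5},{"slide":[0,0,0],"delta_rot":[0.12,-0.11,8.22],"grip":-0.5},{"slide":[0,0,0],"delta_rot":[0.12,-0.11,8.22],"grip":-0.5},{"slide":[0,0,0],"delta_rot":[0.12,-0.11,8.22],"grip":-0.5},{"slide":[0,0,0],"delta_rot":[0.12,-0.11,8.22],"grip":-0.5},{"slide":[0,0,0],"delta_rot":[0.12,-0.11,8.22],"grip":-0.5},{"slide":[0,0,0],"delta_rot":[0.12,-0.11,8.22],"grip":-0.5},{"slide":[0,0,0],"delta_rot":[0.12,-0.11,8.22],"grip":-0.5},{"slide":[0,0,0],"delta_rot":[0.12,-0.11,8.22],"grip":-0.5},{"slide":[0,0,0],"delta_rot":[0.12,-0.11,8.22],"grip":-0.5},{"slide":[0,0,0],"delta_rot":[0.12,-0.11,8.22],"grip":-0.5}]'
python3 - <<'E'
from cloud import *
o=get_obs();print(o['joint_positions'].round(2));p,d=vision.camera("wrist");X=cloud(p,d,o['tool_pos'],o['tool_rot'])
m=(X[...,2]>.0285)&(X[...,2]<.05)&(abs(X[...,0]-.5366)<.045)&(X[...,1]<.1725)&(X[...,1]>.1265);m=np.nan_to_num(m).astype(bool)
r=cv2.minAreaRect((X[m][:,:2]*1000).astype(np.float32));print(m.sum(),r,np.median(X[m][:,2]))
print(towards(-5.8,o['tool_rot'],o['tool_pos'],[.5366,.1486,.034]))
E
```

```text
clock: 11.0
tool_pos: [0.5383, 0.1656, 0.195]
tool_rot: [-3.128, 0.229, 0.009]
contact_force: [0.2, 0.7, -0.8]
gripper_width: 0.752
[0.27 0.41 1.81 0.01 0.93 0.42]
2334 ((537.123779296875, 148.23568725585938), (46.91268539428711, 42.12156295776367), 84.49217987060547) 0.03475929125521131
(array([-0.28,  0.34, -2.59]), array([0.0018, 0.0178, 0.1609]), array([1.00e-04, 1.71e-02, 1.61e-01]))
```

```bash
python3 -m creep '[{"slide":[0.002,0.0175,0.02],"delta_rot":[-0.28,0.34,-2.6],"grip":-0.5},{"slide":[0,0,0.025],"delta_rot":[0,0,0],"grip":-0.5},{"slide":[0,0,0.025],"delta_rot":[0,0,0],"grip":-0.5},{"slide":[0,0,0.025],"delta_rot":[0,0,0],"grip":-0.5},{"slide":[0,0,0.01],"delta_rot":[0,0,0],"grip":-0.5},{"slide":[0,0,0],"delta_rot":[0,0,0],"grip":-0.5}]'
python3 - <<'E'
from cloud import *
o=get_obs();print(towards(-5.7,o['tool_rot'],o['tool_pos'],[.5369,.1485,.045]))
E
```

```text
clock: 11.65
tool_pos: [0.5399, 0.1545, 0.0839]
tool_rot: [-3.137, 0.133, -0.004]
contact_force: [0.1, 0.4, -0.4]
gripper_width: 0.748
(array([-0.1 , -0.13,  0.85]), array([-0.0026,  0.0063,  0.0389]), array([-0.0024,  0.0062,  0.0389]))
```

```bash
python3 -m creep '[{"slide":[-0.0026,0.0063,0],"delta_rot":[-0.1,-0.13,0.85],"grip":-0.5},{"slide":[0,0,0.015],"delta_rot":[0,0,0],"grip":-0.5},{"slide":[0,0,0.012],"delta_rot":[0,0,0],"grip":-0.5},{"slide":[0,0,0.005],"delta_rot":[0,0,0],"grip":-0.5},{"slide":[0,0,0],"delta_rot":[0,0,0],"grip":-0.5}]'
python3 - <<'E'
from cloud import *
o=get_obs();print(towards(-5.7,o['tool_rot'],o['tool_pos'],[.5369,.1485,.045]))
p,d=vision.camera("wrist");cv2.imwrite("pics/w5.png",np.clip(p*1.4,0,255).astype(np.uint8))
np.savez("pics/w5.npz",p=p,d=d,pos=o['tool_pos'],rot=o['tool_rot'])
E
```

```text
clock: 12.15
tool_pos: [0.5386, 0.1491, 0.0518]
tool_rot: [-3.137, 0.154, -0.006]
contact_force: [-0.2, -0.4, 0.4]
gripper_width: 0.748
(array([-0.08, -0.23,  0.09]), array([-0.0016,  0.0008,  0.0068]), array([-0.0016,  0.0008,  0.0068]))
```

View pics/w5.png

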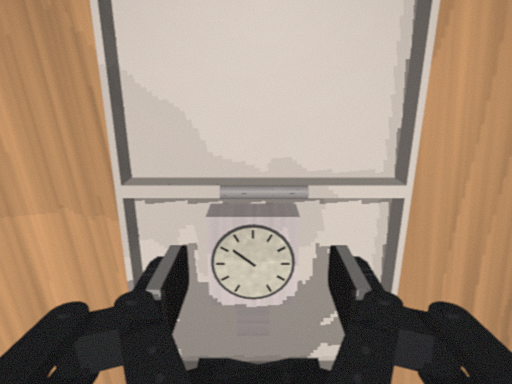

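The jaws straddle the gauge squarely: dial (253,262), jaw middle about 259. Final 7 mm down, then close.

```bash
python3 -m creep '[{"slide":[-0.0016,0.0008,0.007],"delta_rot":[-0.08,-0.23,0],"grip":-0.5},{"slide":[0,0,0.001],"delta_rot":[0,0,0],"grip":-0.5},{"slide":[0,0,0],"delta_rot":[0,0,0],"grip":1},{"slide":[0,0,0],"delta_rot":[0,0,0],"grip":1},{"slide":[0,0,0],"delta_rot":[0,0,0],"grip":1},{"slide":[0,0,0],"delta_rot":[0,0,0],"grip":1},{"slide":[0,0,0],"delta_rot":[0,0,0],"grip":1}]' 35
python3 - <<'E'
from cloud import *
o=get_obs();print(o['gripper_width']*85,o['contact_force'],o['tool_pos'])
p,d=vision.camera("wrist");X=cloud(p,d,o['tool_pos'],o['tool_rot']);R=Ro.from_rotvec(o['tool_rot']).as_matrix()
t=(X-o['tool_pos'])@R
m=np.nan_to_num((abs(t[...,0])<.016)&(abs(t[...,1])<.015)&(abs(t[...,2])<.04)).astype(bool);print('dial in tool z',np.percentile(t[m][:,2],[5,50,95]))
np.savez("pics/w6.npz",p=p,d=d,pos=o['tool_pos'],rot=o['tool_rot'])
print(towards(-5.7,o['tool_rot'],o['tool_pos'],[.5369,.1485,.045]))
E
```

```text
clock: 12.9
tool_pos: [0.5377, 0.1486, 0.0446]
tool_rot: [-3.137, 0.154, -0.003]
contact_force: [0.7, 0.2, -1.0]
gripper_width: 0.476
40.49874035986934 [ 0.70367393  0.16375852 -0.96036002] [0.53767514 0.14864752 0.04460672]
dial in tool z [0.0083232  0.00925392 0.01021335]
(array([-0.04, -0.1 ,  0.1 ]), array([-0.0008,  0.0002, -0.0004]), array([-0.0008,  0.0002, -0.0004]))
```

Gripped at 40.5 mm, dial 9 mm ahead of the TCP. I lift, carry it over the case and turn about 20.5°.

```bash
python3 -m creep '[{"slide":[0,0,-0.02],"delta_rot":[0,0,0],"grip":1},{"slide":[0,0,-0.04],"delta_rot":[0,0,0],"grip":1},{"slide":[0,0,-0.045],"delta_rot":[0,0,0],"grip":1},{"slide":[0,0,-0.045],"delta_rot":[0,0,0],"grip":1},{"slide":[0.003,0.03,0],"delta_rot":[0,0,0],"grip":1},{"slide":[0.005,0.045,0],"delta_rot":[0,0,0],"grip":1},{"slide":[0.005,0.045,0],"delta_rot":[0,0,0],"grip":1},{"slide":[0.005,0.045,0],"delta_rot":[0,0,0],"grip":1},{"slide":[0.005,0.045,0],"delta_rot":[0,0,0],"grip":1},{"slide":[0.005,0.045,0],"delta_rot":[0,0,0],"grip":1},{"slide":[0.005,0.045,0],"delta_rot":[0,0,0],"grip":1},{"slide":[0.005,0.045,0],"delta_rot":[0,0,0],"grip":1}]'
python3 -m creep '[{"slide":[0,0.02,0],"delta_rot":[0,0,-6.9],"grip":1},{"slide":[0,0,0],"delta_rot":[0,0,-6.9],"grip":1},{"slide":[0,0,0],"delta_rot":[0,0,-6.8],"grip":1},{"slide":[0,0,0],"delta_rot":[0,0,0],"grip":1}]'
python3 - <<'E'
from cloud import *
o=get_obs();print(o['gripper_width']*85,o['contact_force'],o['tool_pos'],towards(14.9,o['tool_rot'],o['tool_pos'],[.54,-.225,.19]))
p,d=vision.camera("wrist");np.savez("pics/w7.npz",p=p,d=d,pos=o['tool_pos'],rot=o['tool_rot'])
cv2.imwrite("pics/w7.png",cv2.resize(np.clip(p*1.6,0,255).astype(np.uint8),(800,600),interpolation=cv2.INTER_CUBIC))
E
```

```text
clock: 14.15
tool_pos: [0.5431, -0.2055, 0.202]
tool_rot: [-3.138, 0.137, -0.009]
contact_force: [0.6, -0.0, -0.7]
gripper_width: 0.481
clock: 14.55
tool_pos: [0.5401, -0.2338, 0.2017]
tool_rot: [3.11, 0.432, 0.009]
contact_force: [0.1, -0.1, -0.9]
gripper_width: 0.482
40.9499391658987 [ 0.1060084  -0.0540688  -0.93937115] [ 0.54011346 -0.23384403  0.20166058] (array([ 0.17, -0.32,  0.9 ]), array([ 0.0022, -0.0086,  0.0116]), array([ 0.0022, -0.0086,  0.0117]))
```

View pics/w7.png

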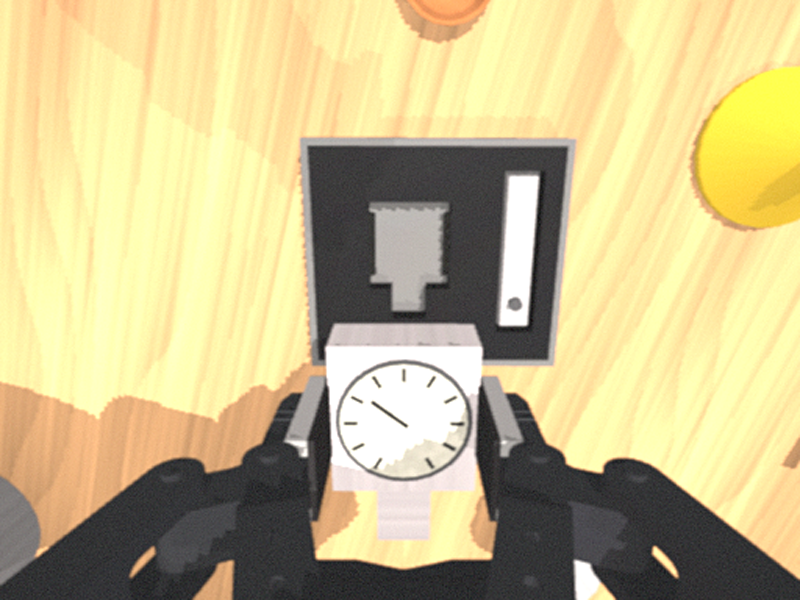

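The gauge is held dial up with its stub towards the image bottom. The cutout, at (370–448, 203–283) with its stub down to v≈311, points the same way. I read precise edges from depth.

```bash
python3 - <<'E'
from cloud import *
w=np.load("pics/w7.npz");X=cloud(w['p'],w['d'],w['pos'],w['rot']);g=w['p'].mean(2)
R=Ro.from_rotvec(w['rot']).as_matrix();t=(X-w['pos'])@R
print('col 261');print([(v,round(X[v,261,2]*1e3,1),int(g[v,261])) for v in list(range(126,136))+list(range(194,206))])
print('row 160');print([(u,round(X[160,u,2]*1e3,1),int(g[160,u])) for u in list(range(232,246))+list(range(278,292))])
print('row 132');print([(u,round(X[132,u,2]*1e3,1),int(g[132,u])) for u in list(range(232,242))+list(range(282,292))])
print('row 190');print([(u,round(X[190,u,2]*1e3,1),int(g[190,u])) for u in list(range(246,256))+list(range(268,278))])
W=lambda u,v:("wrist",u/1.5625-.2,v/1.5625-.2,(w['pos'],w['rot']))
C=[atz(*W(*c),.03) for c in ((302,139),(575,140),(553,364),(313,364))];print(np.round(C,4));e=C[1]-C[0];f=C[2]-C[1];print(np.degrees(np.arctan2(e[1],e[0])),np.linalg.norm(e),np.degrees(np.arctan2(f[1],f[0])),np.linalg.norm(f))
m=np.zeros(X.shape[:2],bool);m[120:210,220:300]=1;m&=np.nan_to_num(X[...,2]<.0235,nan=False)&(X[...,2]>.01)
r=cv2.minAreaRect((X[m][:,:2]*1000).astype(np.float32));print('floor rect (incl stub)',r,np.median(X[m][:,2]))
# held gauge: dial ring & body in tool frame
m=np.nan_to_num((abs(t[...,0])<.03)&(t[...,1]>-.03)&(t[...,1]<.0222)&(t[...,2]>.0065)&(t[...,2]<.012)).astype(bool)
r=cv2.minAreaRect((t[m][:,:2]*1000).astype(np.float32));print('gauge in tool',r,np.median(t[m][:,2]))
pu=("wrist",404/1.5625-.2,420/1.5625-.2,(w['pos'],w['rot']));o,d=ray(*pu);q=R.T@(o-w['pos']);dd=R.T@d;print('dial centre in tool',q+dd*(.0093-q[2])/dd[2])
E
```

```text
col 261
[(126, np.float64(30.8), 36), (127, np.float64(30.2), 35), (128, np.float64(30.4), 45), (129, np.float64(16.2), 60), (130, np.float64(16.5), 79), (131, np.float64(17.9), 82), (132, np.float64(17.1), 83), (133, np.float64(16.5), 84), (134, np.float64(16.1), 92), (135, np.float64(14.9), 110), (194, np.float64(16.6), 106), (195, np.float64(17.7), 106), (196, np.float64(16.3), 109), (197, np.float64(16.5), 108), (198, np.float64(16.5), 90), (199, np.float64(17.7), 49), (200, np.float64(22.9), 26), (201, np.float64(24.6), 19), (202, np.float64(27.2), 24), (203, np.float64(30.6), 26), (204, np.float64(30.0), 33), (205, np.float64(30.8), 34)]
row 160
[(232, np.float64(30.7), 37), (233, np.float64(30.6), 39), (234, np.float64(31.0), 37), (235, np.float64(31.2), 37), (236, np.float64(28.8), 36), (237, np.float64(26.5), 38), (238, np.float64(26.2), 35), (239, np.float64(25.8), 43), (240, np.float64(24.5), 88), (241, np.float64(16.3), 115), (242, np.float64(16.6), 117), (243, np.float64(16.4), 116), (244, np.float64(16.8), 118), (245, np.float64(15.7), 114), (278, np.float64(18.6), 117)
[... 1403 characters left out ...]
t64(16.0), 44), (273, np.float64(31.7), 38), (274, np.float64(31.4), 38), (275, np.float64(30.6), 36), (276, np.float64(30.3), 39), (277, np.float64(29.0), 36)]
[[ 0.4695 -0.1771  0.03  ]
 [ 0.61   -0.1378  0.03  ]
 [ 0.6453 -0.264   0.03  ]
 [ 0.5042 -0.3035  0.03  ]]
15.6115292763032 0.14593899116959128 -74.362101949036 0.13100361215226058
floor rect (incl stub) ((543.5969848632812, -226.91622924804688), (46.12492752075195, 66.8306884765625), 15.152626037597656) 0.016601600759853646
gauge in tool ((0.0014858245849609375, -0.3879833221435547), (45.27059555053711, 59.84727096557617), 89.74002838134766) 0.009438127721934883
dial centre in tool [ 7.25521747e-04 -9.71400072e-05  9.30000000e-03]
```

```bash
python3 - <<'E'
from cloud import *
w=np.load("pics/w7.npz");ps=(w['pos'],w['rot']);R=Ro.from_rotvec(w['rot']).as_matrix()
a=np.radians(15.3-90);cx=np.array([np.cos(a),np.sin(a)])  # case +x
f=lambda u,v:atz("wrist",u,v,ps,.03)[:2]
T,S=f(261.9,128.4),f(261.5,202.4);L,Rr=f(235.4,160),f(288.2,160)
print('len',np.linalg.norm(S-T),'width',np.linalg.norm(L-Rr),'dirTS',np.degrees(np.arctan2(*(S-T)[::-1]))+90)
print('from top',T+.025*cx,'from stub',S-.043*cx,'mid',(T+S)/2-.009*cx,'LR mid',(L+Rr)/2, 'stub mid',(f(250.3,190)+f(272.5,190))/2)
def tool(u,v,z=.0093):
    o,d=ray("wrist",u/1.5625-.2,v/1.5625-.2,ps);q=R.T@(o-w['pos']);dd=R.T@d;return (q+dd*(z-q[2])/dd[2]).round(4)
print('body edges',tool(404,346),tool(404,490),tool(328,420),tool(478,420),'stub end',tool(404,540,.0093))
E
```

```text
len 0.06782151094946617 width 0.04695972066059782 dirTS 15.704326195515279
from top [ 0.54028072 -0.21706428] from stub [ 0.54069482 -0.2167642 ] mid [ 0.54048777 -0.21691424] LR mid [ 0.54128746 -0.21971806] stub mid [ 0.54864009 -0.24669983]
body edges [ 0.0007 -0.0226  0.0093] [0.0007 0.0233 0.0093] [-0.0207 -0.0001  0.0093] [ 0.0216 -0.0001  0.0093] stub end [0.0007 0.0414 0.0093]
```

The cutout measures 67.8 x 47 mm (text 68 x 46), centre (0.5405,-0.2169), yaw 15.5°. The gauge centre is within 0.5 mm of the tool axis. I correct and descend to a hover.

```bash
python3 - <<'E'
from cloud import *
o=get_obs();print(towards(15.5,o['tool_rot'],o['tool_pos'],[.5400,-.2168,.080]))
E
```

```text
(array([ 0.16, -0.31,  0.14]), array([ 0.0038, -0.0166,  0.1216]), array([ 0.0044, -0.0163,  0.1216]))
```

```bash
python3 -m creep '[{"slide":[0.004,-0.0165,0],"delta_rot":[0.16,-0.31,0.14],"grip":1},{"slide":[0,0,0.025],"delta_rot":[0,0,0],"grip":1},{"slide":[0,0,0.025],"delta_rot":[0,0,0],"grip":1},{"slide":[0,0,0.025],"delta_rot":[0,0,0],"grip":1},{"slide":[0,0,0.025],"delta_rot":[0,0,0],"grip":1},{"slide":[0,0,0.01],"delta_rot":[0,0,0],"grip":1},{"slide":[0,0,0],"delta_rot":[0,0,0],"grip":1}]'
python3 - <<'E'
from cloud import *
o=get_obs();print(o['gripper_width']*85,towards(15.5,o['tool_rot'],o['tool_pos'],[.5400,-.2168,.065]))
E
```

```text
clock: 15.3
tool_pos: [0.5414, -0.214, 0.0899]
tool_rot: [3.115, 0.393, 0.005]
contact_force: [0.3, -0.3, -0.3]
gripper_width: 0.482
40.98437047317935 (array([ 0.12, -0.18, -1.12]), array([-0.0021,  0.0023,  0.0249]), array([-0.0021,  0.0023,  0.0249]))
```

```bash
python3 -m creep '[{"slide":[-0.002,0.0023,0.008],"delta_rot":[0.12,-0.18,-1.1],"grip":1},{"slide":[0,0,0.007],"delta_rot":[0,0,0],"grip":1},{"slide":[0,0,0],"delta_rot":[0,0,0],"grip":1}]'
python3 - <<'E'
from cloud import *
o=get_obs();print(o['gripper_width']*85,towards(15.5,o['tool_rot'],o['tool_pos'],[.5400,-.2168,.065]))
p,d=vision.camera("wrist");np.savez("pics/w8.npz",p=p,d=d,pos=o['tool_pos'],rot=o['tool_rot'])
cv2.imwrite("pics/w8.png",cv2.resize(np.clip(p[90:384,130:400]*2.2,0,255).astype(np.uint8),None,fx=2,fy=2,interpolation=cv2.INTER_CUBIC))
E
```

```text
clock: 15.6
tool_pos: [0.5415, -0.2173, 0.0761]
tool_rot: [3.111, 0.423, 0.004]
contact_force: [-1.0, -0.3, -1.8]
gripper_width: 0.481
40.88312431160493 (array([ 0.11, -0.13, -0.01]), array([-0.0013, -0.0009,  0.0111]), array([-0.0013, -0.0009,  0.0111]))
```

View pics/w8.png

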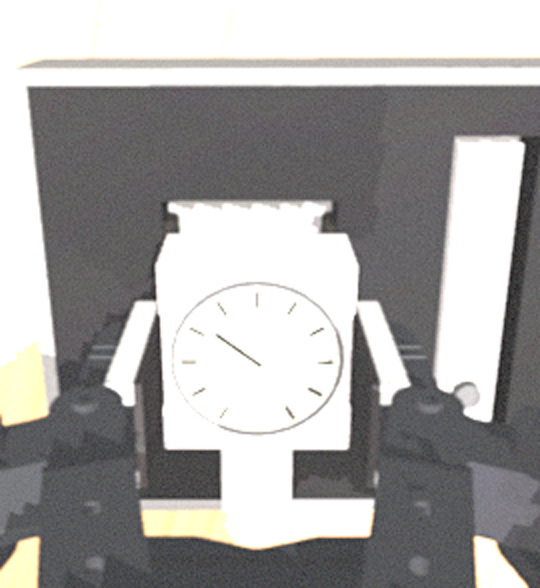

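The rear rim of the cutout shows at crop (165–334, 203), just behind the held gauge (back edge at v≈234). I check the offset from this close view.

```bash
python3 - <<'E'
from cloud import *
w=np.load("pics/w8.npz");ps=(w['pos'],w['rot']);R=Ro.from_rotvec(w['rot']).as_matrix()
N=lambda x,y:(130+x/2-.25,90+y/2-.25)
A=atz("wrist",*N(165,203),ps,.03);B=atz("wrist",*N(334,203),ps,.03);a=np.radians(15.5-90);cx=np.array([np.cos(a),np.sin(a)])
print('width',np.linalg.norm(A-B),np.degrees(np.arctan2(*(B-A)[1::-1])));M=((A+B)/2)[:2]+.025*cx;print('cutout',M)
tl=R.T@(np.r_[M,.03]-w['pos']);print('cutout in tool',tl)
def tool(x,y,z):
    o,d=ray("wrist",*N(x,y),ps);q=R.T@(o-w['pos']);dd=R.T@d;return (q+dd*(z-q[2])/dd[2]).round(4)
print('gauge back edge',tool(178,235,.0313),tool(347,235,.0313),'dial c',tool(258,358,.0093),'dial face edges',tool(163,358,.0093),tool(353,358,.0093),tool(258,450,.0093))
E
```

```text
width 0.04417425673812866 15.456352431473569
cutout [ 0.54060181 -0.21845726]
cutout in tool [-0.00124337  0.00078204  0.04606921]
gauge back edge [-0.0184 -0.0207  0.0313] [ 0.0225 -0.0207  0.0313] dial c [ 0.0009 -0.      0.0093] dial face edges [-0.02   -0.      0.0093] [ 0.0218 -0.      0.0093] [0.0009 0.024  0.0093]
```

```bash
python3 -m creep '[{"slide":[-0.002,0,0],"delta_rot":[0.11,-0.13,0],"grip":1},{"slide":[0,0,0.007],"delta_rot":[0,0,0],"grip":1},{"slide":[0,0,0.003],"delta_rot":[0,0,0],"grip":1},{"slide":[0,0,0],"delta_rot":[0,0,0],"grip":1}]'
python3 - <<'E'
from cloud import *
o=get_obs();print(o['gripper_width']*85,o['contact_force'],towards(15.5,o['tool_rot'],o['tool_pos'],[.5394,-.2177,.053]))
E
```

```text
clock: 16.05
tool_pos: [0.5406, -0.2186, 0.0673]
tool_rot: [3.111, 0.422, 0.005]
contact_force: [-0.5, -0.2, -0.6]
gripper_width: 0.477
40.55200158789281 [-0.48886688 -0.19727649 -0.57589764] (array([ 0.12, -0.15, -0.04]), array([-0.0009, -0.0012,  0.0143]), array([-0.0009, -0.0012,  0.0143]))
```

```bash
python3 -m creep '[{"slide":[-0.0012,-0.0012,0],"delta_rot":[0.12,-0.15,0],"grip":1},{"slide":[0,0,0.004],"delta_rot":[0,0,0],"grip":1},{"slide":[0,0,0.003],"delta_rot":[0,0,0],"grip":1},{"slide":[0,0,0],"delta_rot":[0,0,0],"grip":1}]'
python3 - <<'E'
from cloud import *
o=get_obs();print(o['gripper_width']*85,o['contact_force'],towards(15.5,o['tool_rot'],o['tool_pos'],[.5396,-.2178,.053]))
E
```

```text
clock: 16.45
tool_pos: [0.539, -0.2176, 0.0597]
tool_rot: [-3.113, -0.423, 0.0]
contact_force: [-0.2, 0.6, -1.8]
gripper_width: 0.479
40.687332490857415 [-0.22986998  0.63496701 -1.77443635] (array([-0.01,  0.01, -0.04]), array([0.0005, 0.0003, 0.0067]), array([0.0005, 0.0003, 0.0067]))
```

```bash
python3 -m creep '[{"slide":[0.0005,0.0003,0.003],"delta_rot":[0,0,0],"grip":1},{"slide":[0,0,0.003],"delta_rot":[0,0,0],"grip":1},{"slide":[0,0,0.001],"delta_rot":[0,0,0],"grip":1},{"slide":[0,0,0],"delta_rot":[0,0,0],"grip":1}]'
python3 - <<'E'
from cloud import *
o=get_obs();print(o['gripper_width']*85,o['contact_force'],o['moment'],towards(15.5,o['tool_rot'],o['tool_pos'],[.5396,-.2178,.053]))
E
```

```text
clock: 16.85
tool_pos: [0.5403, -0.2179, 0.0531]
tool_rot: [3.113, 0.423, 0.001]
contact_force: [-1.5, 0.0, -1.6]
gripper_width: 0.483
41.07758551590579 [-1.48538854  0.03748159 -1.57056556] [0.03581206 0.15148886 0.01708318] (array([ 0.02, -0.04, -0.04]), array([-0.0006, -0.0003,  0.0001]), array([-0.0006, -0.0003,  0.0001]))
```

It went 8 mm into the cutout with no resistance. I release, rise, shut the fingers and press on the dial.

```bash
python3 -m creep '[{"slide":[0,0,0],"delta_rot":[0,0,0],"grip":-0.4},{"slide":[0,0,0],"delta_rot":[0,0,0],"grip":-0.4},{"slide":[0,0,0],"delta_rot":[0,0,0],"grip":-0.4},{"slide":[0,0,-0.02],"delta_rot":[0,0,0],"grip":-0.4},{"slide":[0,0,-0.03],"delta_rot":[0,0,0],"grip":-0.4},{"slide":[0,0,0],"delta_rot":[0,0,0],"grip":1},{"slide":[0,0,0],"delta_rot":[0,0,0],"grip":1},{"slide":[0,0,0],"delta_rot":[0,0,0],"grip":1},{"slide":[0,0,0],"delta_rot":[0,0,0],"grip":1},{"slide":[0,0,0],"delta_rot":[0,0,0],"grip":1}]'
python3 - <<'E'
from cloud import *
o=get_obs();print(o['gripper_width']*85,o['contact_force'],towards(15.5,o['tool_rot'],o['tool_pos'],[.5403,-.2179,.060]))
p,d=vision.camera("wrist");X=cloud(p,d,o['tool_pos'],o['tool_rot'])
np.savez("pics/w9.npz",p=p,d=d,pos=o['tool_pos'],rot=o['tool_rot'])
m=np.nan_to_num((X[...,2]>.036)&(X[...,2]<.05)&(np.hypot(X[...,0]-.5405,X[...,1]+.2175)<.02)).astype(bool);q=X[m]
A=np.c_[q[:,:2]-[.5405,-.2175],np.ones(len(q))];print(len(q),'dial plane slopes/height',np.linalg.lstsq(A,q[:,2],rcond=None)[0])
E
```

```text
clock: 17.85
tool_pos: [0.5389, -0.2174, 0.1014]
tool_rot: [-3.111, -0.422, 0.004]
contact_force: [-0.6, 0.4, -0.5]
gripper_width: -0.001
-0.05013385705765538 [-0.60957219  0.39438867 -0.53813985] (array([-0.12,  0.13, -0.05]), array([0.0013, 0.0009, 0.0413]), array([0.0012, 0.0008, 0.0414]))
2890 dial plane slopes/height [0.00754588 0.00125085 0.04422963]
```

The dial is level at z=0.044, as the ribs should hold it. I press now.

```bash
python3 -m creep '[{"slide":[0.0013,0.0009,0.01],"delta_rot":[-0.12,0.13,0],"grip":1},{"slide":[0,0,0.015],"delta_rot":[0,0,0],"grip":1},{"slide":[0,0,0.008],"delta_rot":[0,0,0],"grip":1},{"slide":[0,0,0.003],"delta_rot":[0,0,0],"grip":1},{"slide":[0,0,0.003],"delta_rot":[0,0,0],"grip":1},{"slide":[0,0,0.003],"delta_rot":[0,0,0],"grip":1}]'
```

```text
clock: 18.5
tool_pos: [0.5423, -0.2178, 0.0598]
tool_rot: [-3.113, -0.422, -0.003]
contact_force: [-21.2, 5.5, 66.1]
gripper_width: 0.0
```

Force is 66 N at z=0.0598, so it has bottomed. I back off and check.

```bash
python3 -m creep '[{"slide":[0,0,-0.005],"delta_rot":[0,0,0],"grip":1},{"slide":[0,0,-0.02],"delta_rot":[0,0,0],"grip":1},{"slide":[0,0,-0.04],"delta_rot":[0,0,0],"grip":1},{"slide":[0,0,-0.045],"delta_rot":[0,0,0],"grip":1},{"slide":[0,0,-0.03],"delta_rot":[0,0,0],"grip":1},{"slide":[0,0,0],"delta_rot":[0,0,0],"grip":1}]'
python3 - <<'E'
from cloud import *
o=get_obs();print(o['tool_pos'],o['contact_force'])
p,d=vision.camera("wrist");X=cloud(p,d,o['tool_pos'],o['tool_rot'])
m=np.nan_to_num((X[...,2]>.033)&(X[...,2]<.05)&(np.hypot(X[...,0]-.5405,X[...,1]+.2175)<.017)).astype(bool);q=X[m]
A=np.c_[q[:,:2]-[.5405,-.2175],np.ones(len(q))];print(len(q),'dial plane slopes/height',np.linalg.lstsq(A,q[:,2],rcond=None)[0])
m=np.nan_to_num((X[...,2]>.027)&(X[...,2]<.033)&(np.hypot(X[...,0]-.5405,X[...,1]+.2175)<.05)).astype(bool);print('insert top',np.median(X[m][:,2]))
s,_=vision.camera("scene");t,_=vision.camera("top")
f=lambda a,k:cv2.resize(np.clip(a*k,0,255).astype(np.uint8),(400,300),interpolation=cv2.INTER_CUBIC)
cv2.imwrite("pics/f1.png",np.vstack([np.hstack([f(p,1.6),f(s[140:320,150:390],1.5)]),np.hstack([f(t[130:250,120:280],1.5),f(t,1.5)])]))
E
```

```text
clock: 19.1
tool_pos: [0.5409, -0.2174, 0.2008]
tool_rot: [-3.11, -0.422, 0.006]
contact_force: [0.1, -0.0, 0.2]
gripper_width: 0.005
[ 0.54093053 -0.21736763  0.20075384] [ 0.05155989 -0.04592055  0.24365303]
1146 dial plane slopes/height [-0.00423621  0.004247    0.03902032]
insert top 0.030502747978765857
```

View pics/f1.png

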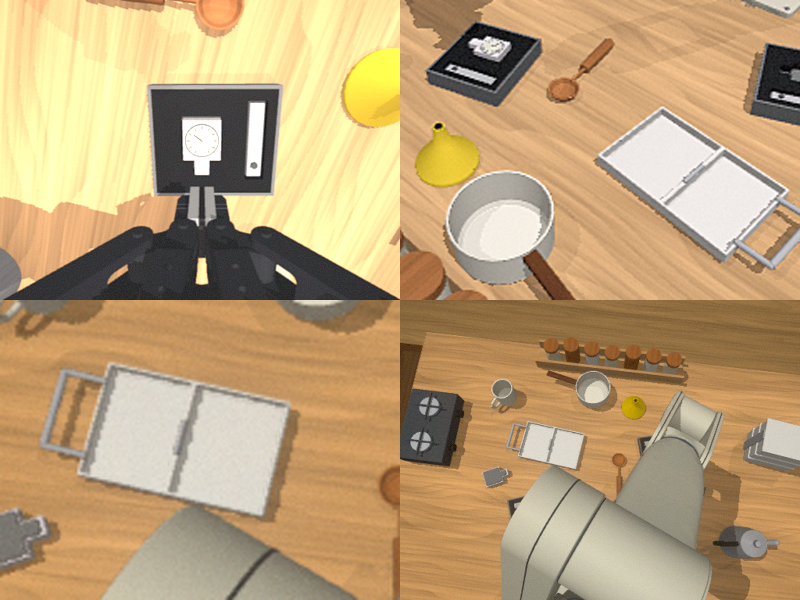

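The gauge sits dial up in the T cutout, dial 8.5 mm above the insert (8 nominal) and level within 0.4%. The tin is open, flat and empty, and the bystanders look undisturbed. The arm is clear, so I hand in.

```bash
python3 -c "from workcell import bot; print(bot.finish_job())"
```

```text
the job is handed in; nothing more can be done
None
```

The job was handed in at about 19 s with the thermometer dial up in the T-shaped cutout of the rightmost case. I tipped the hinged half to about 2.15 rad by its handle, so the thermometer tumbled dial up into the fixed half. I then folded the emptied half back flat, carried the thermometer over by its 42 mm sides and pressed it home with shut fingertips.

**Last checks:**
- **Seating:** The dial went from z = 0.044 m to 0.039 m under the press. It ended 8.5 mm above the insert against a nominal 8 mm, which is within depth noise, and level to about 0.4%.
- **Scene:** The final pictures show the tin open, flat and empty. Spoon, saucepan, funnel and mug look untouched; the salt jar is not visible in the last pictures, so I could not check it.

**What did not go cleanly:**
- **Press force:** The press peaked at 66 N, more than the 5 to 10 N needed. The load was on the fingertips only and stayed under the 120 N wrist limit.
- **Folding flat:** Lowering the leaf peaked at 42 N, also through the fingers. I take the 40 N limit to cover the arm and gripper body, not the fingertips, but no verdict was reported.
- **Handle slip:** The bar slipped 6 mm in the pinch during the swing, and I pinched it deeper before folding back.

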